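Weigh the injector holder on the spring scale and mark the reading

ROBOT

A 6-joint arm with a two-finger parallel gripper is mounted at the origin on the work surface. World frame = base frame: x ahead of the robot, y to its left, z up, the work surface at z = 0. Lengths are in m, angles in degrees, forces in N, time in s.
With the tool pointing down it reaches from about 0.4 to 0.825 m from the base axis. Payload 7 kg.
Tool frame: the origin (TCP) lies midway between the tips of the shut fingers; the grasp point (between the pads) lies 19 mm behind it; z points along the fingers, y is the line along which they close (so a half turn about z gives the same grasp; the last joint's range is limited). The gripper opens to 88 mm and grips with 3 to 60 N. Pads are 19 mm wide; open, the fingers measure 130 mm over their backs; the gripper's body (78 mm by 193 mm) begins 47 mm behind the grasp point.
Start: joints at [-56.431, 20.546, 0.682, 0, -70.136, -16.507], TCP at [0.198, -0.645, 0.227] pointing down, gripper open.
Joint ranges: [-176.03, 176.03], [-82.01, 121.73], [-58.28, 71.71], [-173.87, 95.51], [-174.79, -0.11], [-173.66, 173.66]. Speed limits (degrees/s): [136.94, 136.94, 172.46, 180, 180, 180].

INTERFACE

Orientations are given as [roll, pitch, yaw] about the fixed x, y, z axes, in that order (R = Rz(yaw) Ry(pitch) Rx(roll)).
In Python, from plant import r, eyes, workorder gives the robot as it stands.
- The arm moves only by the tool step_arm, never from a script. Its argument "plan" is a list of rows, each a list of 5 numbers: the shift along the tool's x, y, z each as a share of 25 cm, from -1 to 1, then the turn about the tool's z as a share of 60 degrees, from -1 to 1, then the finger opening in mm, from 0 to 87.6. In form: [[x, y, z, turn, jaw], ...]. A call has 1 to 12 rows; each row is the pose to reach, as a shift and turn from the pose commanded when the call began, along the tool's axes at that moment; what a row does not reach only later rows make up. A row lasts 1/12 s, in which the tool goes at most 41.7 mm and 7.16 degrees, less where a joint would pass 70% of its speed; a pose out of reach is approached as far as the arm can. A call with a number of a shift or a turn outside -1 to 1 is refused whole. A call with a gripper value outside its range is refused whole. The fingers move at their own pace and stop on an object; "newtons" is the grip in N (left out, the last holds). Time passes only in rows, so rows that repeat a pose let the fingers close. It gives the time, the measured TCP pose, the force, the opening and the grip force at its end, in the units of the state.
- r.get_state(): the state, without advancing time (a new reading comes with each control period).
- eyes.capture(name): name is "scene" or "top"; returns the picture (420x560x3 uint8, red, green, blue); there is no depth.
- eyes.camera_model(name): a dict with "fov_y" (degrees; the focal length in pixels is half the picture's height over the tangent of half this angle, whatever the lens; pixels are square), "cx", "cy" (the principal point, pixels), "k1" (the pictures are not rectified: a ray, as slopes to the right and down, at radius r is drawn at 1 + k1 r^2 times it, then the intrinsics apply), "world_to_cam" (4x4, takes a point from world to camera coordinates). Camera axes: x right, y up, looking along -z (the intrinsics and any distortion apply to the point x, -y, -z); pixel columns grow to the right and rows downward; lengths in m; the calibration is good to about 2 mm. A picture is of the moment at which its call begins. camera_model takes no time and is no camera call.
- workorder.close_job(): hands the job in; it is judged then, once.
The state is a dict: "time_s": time; "joints": joint angles; "qd": joint speeds; "joint_torque": joint torques, N m; "tcp_pos": TCP position; "eef_rot": TCP orientation; "contact_force": force on the tool from outside, world axes, zero at the start; "moment": the same for the moment, N m; "gripper_width": finger opening in m; "gripper_force": force on a finger pad.
Only numpy, scipy, OpenCV 4.12 (cv2) and the standard library are available. Lean on these libraries where they do the work, as an engineer would, in place of code of your own. Each camera call takes 0.05 s, during which the arm holds its last target. There are 200 camera calls.

TASK

Hang the steel injector holder by its eye from the hook of the bench spring scale; its weight is not known, so let the scale take it up slowly and gently and let go only when it does, so that the hook neither drops nor springs back. When it hangs free and still, and not before, slide the scale's marker down until its blade is level with the pointer, then leave the holder hanging, hands off. Do not push the other things on the bench about.

Things in the scene. Friction and masses are not known exactly. Their poses are not given: they have to be found in the camera images.
- holder: Steel injector holder to weigh, 180 mm tall, standing loose on the bench; mass unknown, 0.25 to 0.8 kg. Origin: centre of its underside, z up its axis. A round body (widest 68 mm diameter) up to 75 mm; on it a flat lifting eye 14 mm thick along its x, 68 mm wide along its y; on top of the eye the grip tab. The same when turned half round.
- eye_top (a point): Peak of the roof of the holder's eye window, on its axis, 131 mm above its underside. The window goes through along the holder's x: 44 mm wide (y), its floor 75 mm up, its gabled roof 116 mm up at the sides and 131 mm at the peak. Hanging, this point rests about 10 mm above hook_saddle.
- tab (a point): Centre of the grip tab on top of the holder, 160 mm above its underside: solid block, 14 mm along the holder's x, 30 mm along its y, from 140 to 180 mm up.
- scale: Bench spring scale, fixed. Origin: foot of its column (22 mm diameter; spring housing 44 mm diameter 285 to 370 mm up), on the bench. Hook points along the scale's -x, roughly to the robot. Marker rod (12 mm) stands 115 mm from the column along the scale's -y; crosspiece between them 306 to 318 mm up. Base plate 14 mm thick, reaches 40 mm ahead of the column.
- scale_hook (a joint): How far the sprung hook has sunk, m: 0 unloaded, range 0 to 0.09, straight down. About 105 N/m (9.3 mm per 100 g hung on it), lightly damped: it bobs for some seconds if disturbed. Moving it faster than 0.08 m/s either way counts as jolting it.
- hook_saddle (a point): Centre of the 10 mm round hook bar at the bottom of its V saddle, 90 mm ahead of the column (scale -x), 225 mm above the bench unloaded; sinks with the hook. The upturned tip ends 30 mm farther ahead, its top 21 mm above this point; the arm back to the column has its top 17 mm above this point.
- pointer_tip (a point): Tip of the pointer, a thin dark level blade (5 mm high) fixed to the hook's carriage beside the column, 60 mm along the scale's -y; 255 mm above the bench unloaded, sinks with the hook.
- marker (a joint): How far the marker has been slid down its rod, m: range 0 to 0.09, starts near the top (0 to 0.006); it is level with the pointer when this equals scale_hook. Stiff (about 2.5 N) and stays where it is left.
- marker_tip (a point): Tip of the marker's own thin level blade (5 mm high), which points at the pointer's tip from the other side, 8 mm from it horizontally; 255 mm above the bench at joint value 0.
- marker_grip (a point): Grip point of the marker's handle, a level bar 14 mm by 14 mm in section (14 mm along the scale's y) reaching 96 mm ahead (scale -x) from the marker rod; this point is on the bar's axis, 76 mm ahead of the rod, at the height of the marker's blade.
- nozzle: Bystander: tarnished brass nozzle body, round, 115 mm tall, 52 mm diameter, tapering to the top, no eye. Origin: centre of underside.
- coupler: Bystander: anodized coupler, a round spool 90 mm tall, 56 mm diameter. Origin: centre of underside.
- mallet: Bystander: black rubber mallet lying on the bench, wooden handle along its x (head 58 mm high, 100 mm wide, centred 120 mm along +x from the origin; handle end 90 mm along -x).
- carton: Bystander: cardboard box 170 x 90 x 70 mm. Origin: centre of underside.
Things that resemble listed ones, but are neither listed nor needed, are in the scene too. Leave any green or pink look-alike of the holder alone.

How it is judged:
By the outcome, as a careful person would: the job done as asked, in the order asked, and still so for the second after the job is handed in, with the robot touching nothing.
It also fails if it takes over 72 s, if anything falls off the work surface, if the arm or the gripper's body presses on something with over 40 N, if the wrist force passes 120 N, or if a joint passes its speed limit or range.

## Working session

There is one attempt and no reset: what is moved stays moved. The work goes in short steps, Python scripts to look and compute and a tool call to move; the robot and the scene stay as the last step left them, time stands still between calls to the robot, and variables do not carry over. Pictures are saved under pics/ and viewed, at most 10 in all, crops included, and the job is handed in when it is done.

Besides the shell and the picture viewer there is one more tool, called in YAML: its name, and indented under it one key for each argument. step_arm: Moves the arm, as the interface text tells. Its arguments: {"type":"object","properties":{"plan":{"type":"array"},"newtons":{"type":"number"}},"required":["plan"]}

```bash
mkdir -p pics; cat > h.py <<'E'
import numpy as np, cv2, json
from plant import r, eyes, workorder
def K(m):
    f=210/np.tan(np.radians(m["fov_y"])/2); return f,m["cx"],m["cy"],m["k1"],np.array(m["world_to_cam"])
def proj(n,P):
    f,cx,cy,k,T=K(eyes.camera_model(n)); P=np.atleast_2d(P); c=P@T[:3,:3].T+T[:3,3]
    s=np.c_[c[:,0],-c[:,1]]/-c[:,2:]; s=s*(1+k*(s**2).sum(1,keepdims=True)); return s*f+[cx,cy]
def ray(n,uv):
    f,cx,cy,k,T=K(eyes.camera_model(n)); d=(np.array(uv,float)-[cx,cy])/f; s=d.copy()
    for _ in range(30): s=d/(1+k*(s@s))
    R=T[:3,:3]; return -R.T@T[:3,3], R.T@np.array([s[0],-s[1],-1])
def atz(n,uv,z):
    o,d=ray(n,uv); return o+d*(z-o[2])/d[2]
def snap(n,f,crop=None,s=1):
    im=eyes.capture(n)[:,:,::-1]
    if crop: a,b,c,d=crop; im=im[b:d,a:c]
    if s!=1: im=cv2.resize(im,None,fx=s,fy=s,interpolation=cv2.INTER_CUBIC)
    cv2.imwrite('pics/'+f,im)
E
python3 - <<'E'
from h import *
a=eyes.capture("scene");b=eyes.capture("top")
np.save('a.npy',a);np.save('b.npy',b)
for n,i in(("scene",a),("top",b)):cv2.imwrite(f'pics/{n}0.png',cv2.resize(i[:,:,::-1],(800,600),interpolation=cv2.INTER_CUBIC))
for n in("scene","top"):
    m=eyes.camera_model(n);print(n,m["fov_y"],m["k1"],ray(n,(280,210)))
print(r.get_state())
E
```

```text
scene 54.866704948705305 0.00014316843203998375 (array([0.94026704, 0.57452198, 1.00101539]), array([-0.37221716, -0.52384148, -0.76637501]))
top 42.768843712589906 0.026145722126419663 (array([0.43024562, 0.01493723, 1.70858453]), array([ 0.05184092, -0.01326059, -0.99863025]))
{'time_s': 0.1, 'joints': array([-5.64310397e+01,  2.05891131e+01,  6.38903886e-01, -1.80700261e-02,
       -7.01328055e+01, -1.65067040e+01]), 'qd': array([ 0.11044359, -0.04450122,  0.14749948,  0.16521436, -0.00437756,
        0.01835435]), 'joint_torque': array([-4.62553908e-04, -5.84164524e+01,  2.93752223e+01,  7.01558635e+00,
        1.01852103e-02, -6.86214162e-05]), 'tcp_pos': array([ 0.19790776, -0.64489563,  0.22569428]), 'eef_rot': array([ 1.79915580e+02, -7.30141996e-03, -1.62943892e+02]), 'contact_force': array([0.24716144, 0.3450283 , 0.1866332 ]), 'moment': array([0.07958081, 0.00268032, 0.00955759]), 'gripper_force': 0.0, 'gripper_width': 0.08763764176907624}
```

View pics/scene0.png

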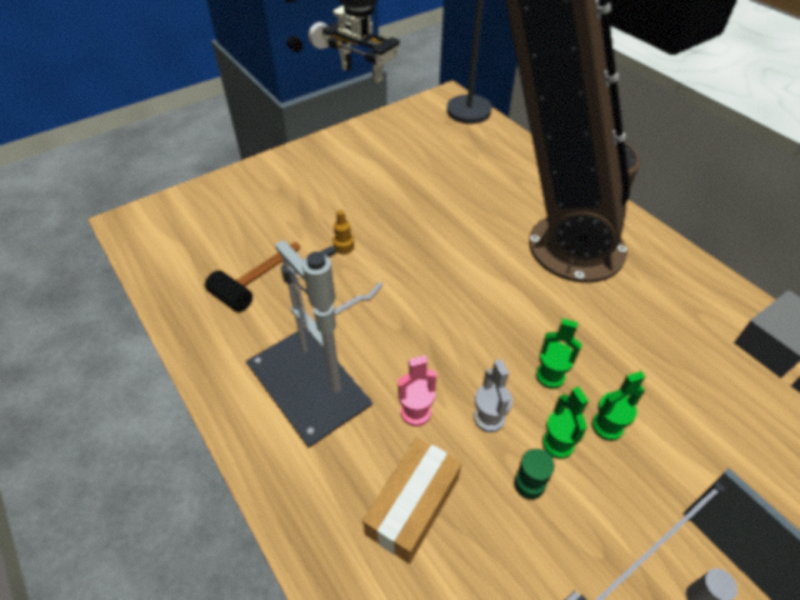

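View pics/top0.png

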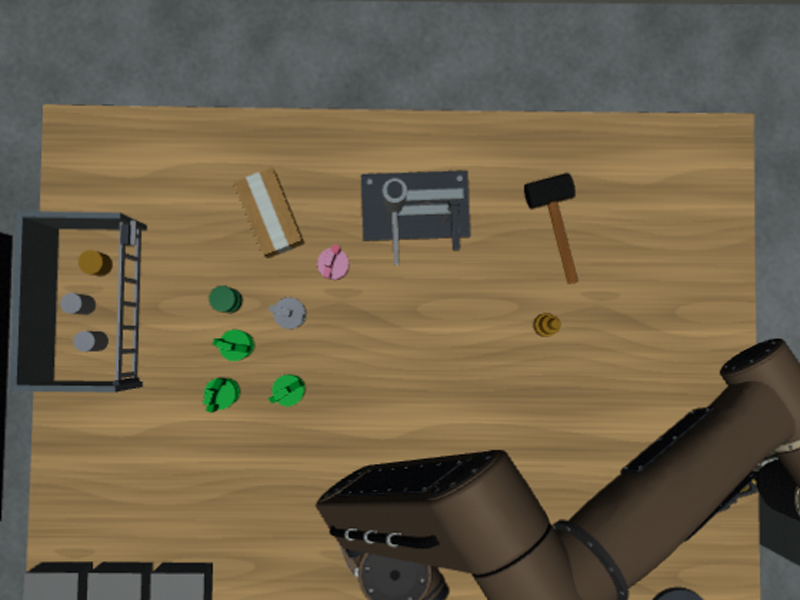

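The steel-grey holder is at scene (491,400) and top (289,313) in the 800x600 views. The look-alikes, one pink at scene (417,390) and three green at (557,355), (565,425) and (618,408), are excluded by colour. The scale column foot is near scene (335,390), with the hook end at about (378,288). I'll confirm with enlarged crops.

```bash
python3 - <<'E'
from h import *
a=np.load('a.npy')[:,:,::-1];b=np.load('b.npy')[:,:,::-1]
c=lambda i,x,y,w,h,s:cv2.resize(i[y:y+h,x:x+w],(w*s,h*s),interpolation=cv2.INTER_CUBIC)
# scene holder 320..370x245..310 ; top holder 180..225,200..235
A=c(a,315,245,60,60,6);B=c(b,172,190,60,60,6)
cv2.imwrite('pics/c1.png',np.hstack([A,B]))
A=c(a,165,160,130,150,4);B=c(b,245,112,90,75,4)
o=np.zeros((600,880,3),np.uint8);o[:,:520]=A;o[:300,520:]=B
cv2.imwrite('pics/c2.png',cv2.resize(o,(800,545)))
E
```

```text
(no output)
```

View pics/c1.png

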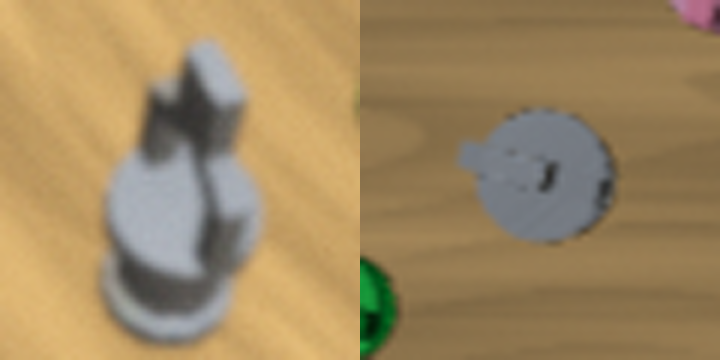

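View pics/c2.png

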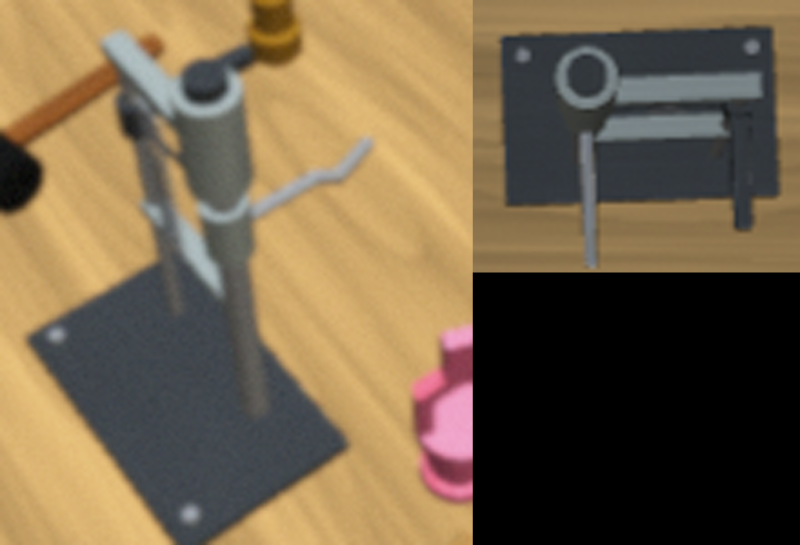

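Grey holder: tab top at scene crop (215,73), and in the top crop its tab runs from (460,155), with the disc centre at (545,175). Scale: hook tip at (366,143) in the scene crop and (592,266) in the top crop, and handle end at (743,230). Next I'll fit the poses.

```bash
cat > fit.py <<'E'
from h import *
from scipy.optimize import least_squares
def tf(p,P):
    c,s=np.cos(p[2]),np.sin(p[2]);P=np.atleast_2d(P);return P@np.array([[c,s,0],[-s,c,0],[0,0,1]])+[p[0],p[1],0]
def fit(obs,p0):
    def f(p): return np.concatenate([(proj(n,tf(p,np.array(P)/1e3))[0]-uv) for n,P,uv in obs])
    s=least_squares(f,p0,loss='soft_l1');return s.x,f(s.x).reshape(-1,2)
E
python3 - <<'E'
from fit import *
A=lambda u,v:(315+u/6-.5+.08,245+v/6-.42)
B=lambda u,v:(172+(u-360)/6-.42,190+v/6-.42)
best=None
obs=[("scene",(0,0,180),A(215,73)),("top",(0,0,75),B(545,175)),("scene",(-7,15,180),A(187,50)),("scene",(7,15,180),A(210,42)),("scene",(7,-15,180),A(243,98)),("scene",(-7,-15,180),A(220,108)),("top",(0,15,180),B(461,156)),("top",(0,-34,118),B(605,190)),("scene",(0,0,0),A(163,295))]
for y in(0,60,120,180,240,300):
    try:
        x,e=fit(obs,[.6,.2,np.radians(y)])
        print(x[:2],np.degrees(x[2]),np.abs(e).max(1).round(1))
    except Exception as ex: print(ex)
C=lambda u,v:(165+u/3.636-.4,160+v/3.636-.4)
D=lambda u,v:(245+(u-473)/3.636-.4,112+v/3.636-.4)
so=[("top",(-120,0,244),D(592,266)),("scene",(-120,0,244),C(367,143)),("top",(-96,-115,255),D(743,230)),("top",(0,0,370),D(586,77)),("scene",(0,0,370),C(212,88)),("top",(-90,0,225),D(591,235)),("scene",(0,0,14),C(258,412))]
x,e=fit(so,[.75,.05,0]);print(x[:2],np.degrees(x[2]),e.round(1).tolist())
np.save('s.npy',x)
E
```

```text
[0.48710015 0.2311236 ] -18.865005838714676 [ 0.2  0.6  9.9 10.8  9.7 11.6  3.6  1.7  0.8]
[0.48761841 0.23156602] 172.59474149902442 [ 0.1  0.8  1.2  0.5  1.3  0.3 13.6 24.   0.6]
[0.48761841 0.23156602] 172.594057614592 [ 0.1  0.8  1.2  0.5  1.3  0.3 13.6 24.   0.6]
[0.48761841 0.23156602] 172.5945156479491 [ 0.1  0.8  1.2  0.5  1.3  0.3 13.6 24.   0.6]
time passes only in moves, steps and waits
[0.48710017 0.2311236 ] 341.13470528258773 [ 0.2  0.6  9.9 10.8  9.7 11.6  3.6  1.7  0.8]
[0.69371463 0.01134778] 3.4088150981359377 [[-0.2, 0.6], [1.9, -1.9], [0.0, -0.7], [-0.5, 0.2], [-1.0, 0.1], [-0.5, -1.0], [-0.2, -1.6]]
```

```bash
python3 - <<'E'
from fit import *
A=lambda u,v:(315+u/6-.42,245+v/6-.42)
B=lambda u,v:(172+(u-360)/6-.42,190+v/6-.42)
obs=[("scene",(0,0,180),A(215,73)),("top",(0,0,75),B(545,175)),("scene",(7,-15,180),A(187,50)),("scene",(-7,-15,180),A(210,42)),("scene",(-7,15,180),A(243,98)),("scene",(7,15,180),A(220,108)),("top",(0,15,180),B(461,156)),("top",(0,-34,118),B(605,190)),("scene",(0,0,0),A(163,295))]
x,e=fit(obs,[.49,.23,-.2]);print(x[:2],np.degrees(x[2]),e.round(1).tolist())
a=np.load('a.npy')[:,:,::-1].copy();b=np.load('b.npy')[:,:,::-1].copy()
def seg(Pl,p,off,S,n):
    q=(proj(n,tf(p,np.array(Pl)/1e3))-off+.5)*S
    return q.astype(np.int32)
def box(x0,x1,y0,y1,z0,z1):
    return [[(x0,y0,z),(x1,y0,z),(x1,y1,z),(x0,y1,z),(x0,y0,z)] for z in(z0,z1)]
th=np.linspace(0,2*np.pi,40)
hol=box(-7,7,-15,15,140,180)+[[(34*np.cos(t),34*np.sin(t),75) for t in th]]+[[(-7,-34,75),(-7,-34,116),(7,-34,116),(7,-34,75)],[(-7,34,75),(-7,34,116),(7,34,116),(7,34,75)]]
s=np.load('s.npy')
sc=[[(0,0,14),(0,0,285)],[(-25,0,242),(-90,0,225),(-120,0,246)],[(0,-115,255),(-96,-115,255)],[(22*np.cos(t),22*np.sin(t),370) for t in th],[(0,-115,14),(0,-115,318)],[(-40,-115,14),(-40,0,14)]]
ims=[]
for img,n,x0,y0,w,h,S,p,L in((a,"scene",315,245,60,60,5,x,hol),(b,"top",172,190,60,60,5,x,hol),(a,"scene",165,160,130,150,2,s,sc),(b,"top",245,112,90,75,3,s,sc)):
    c=cv2.resize(img[y0:y0+h,x0:x0+w],None,fx=S,fy=S,interpolation=cv2.INTER_CUBIC)
    for l in L: cv2.polylines(c,[seg(l,p,np.array([x0,y0]),S,n)],False,(0,0,255),1,cv2.LINE_AA)
    o=np.zeros((300,300,3),np.uint8);o[:c.shape[0],:c.shape[1]]=c[:300,:300];ims.append(o)
cv2.imwrite('pics/o.png',np.vstack([np.hstack(ims[:2]),np.hstack(ims[2:])]))
np.save('hd.npy',x)
E
```

```text
[0.48732435 0.23160088] -14.389439908511683 [[0.1, 0.0], [-0.8, -0.6], [-0.6, -0.1], [0.7, -0.5], [1.0, -0.1], [-0.4, 0.0], [3.3, -0.1], [-1.6, -0.6], [0.0, -0.6]]
```

View pics/o.png

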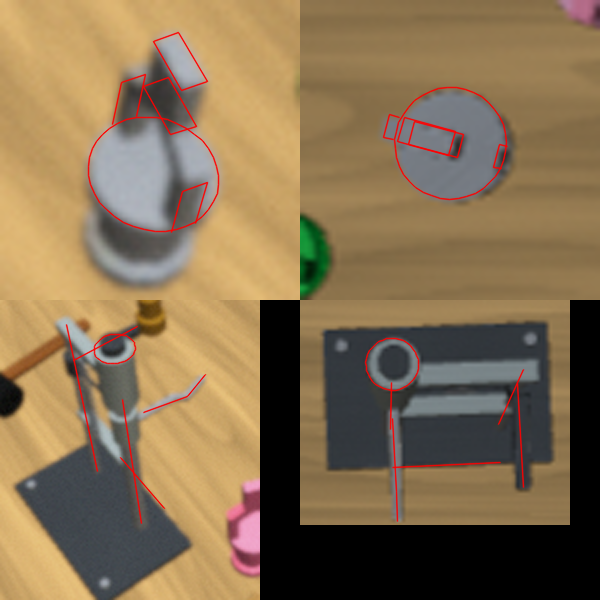

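The overlay matches: holder at (0.487, 0.232) with yaw -14.4°, scale at (0.694, 0.011) with yaw 3.4°. I'll grip the tab across its 30 mm (holder y), which keeps the gripper body clear of the housing.

```bash
cat > go.py <<'E'
import sys,numpy as np
# go.py x y z yaw  X Y Z YAW : shares for commanded pose -> target
x,y,z,w,X,Y,Z,W=map(float,sys.argv[1:9]);p=np.radians(w);d=(X-x,Y-y,Z-z)
t=(np.cos(p)*d[0]+np.sin(p)*d[1],np.sin(p)*d[0]-np.cos(p)*d[1],-d[2])
print(np.round(np.array(t)/.25,4),'turn',round(-((W-w+180)%360-180)/60,4),'rows>=',round(np.linalg.norm(d)/.0417,1))
E
python3 go.py .198 -.645 .227 -162.94 .36 -.46 .29 165.6
python3 go.py .36 -.46 .29 165.6 .44 -.22 .29 165.6
python3 go.py .44 -.22 .29 165.6 .46 .02 .29 165.6
python3 go.py .46 .02 .29 165.6 .487 .232 .25 165.6
```

```text
[-0.8366  0.5173 -0.252 ] turn 0.5243 rows>= 6.1
[-0.0712  1.0094 -0.    ] turn -0.0 rows>= 6.1
[ 0.1613  0.9497 -0.    ] turn -0.0 rows>= 5.8
[0.1063 0.8482 0.16  ] turn -0.0 rows>= 5.2
```

step_arm:
  plan:
    - [-0.8366, 0.5173, -0.252, 0.5243, 87]
    - [-0.8366, 0.5173, -0.252, 0.5243, 87]
    - [-0.8366, 0.5173, -0.252, 0.5243, 87]
    - [-0.8366, 0.5173, -0.252, 0.5243, 87]
    - [-0.8366, 0.5173, -0.252, 0.5243, 87]
    - [-0.8366, 0.5173, -0.252, 0.5243, 87]
    - [-0.8366, 0.5173, -0.252, 0.5243, 87]
    - [-0.8366, 0.5173, -0.252, 0.5243, 87]

```text
time_s: 0.77
tcp_pos: [0.3622, -0.4584, 0.2907]
eef_rot: [-180.0, 0.1, 165.8]
contact_force: [0.2, -1.8, -0.3]
gripper_width: 0.087
gripper_force: 0.0
```

step_arm:
  plan:
    - [-0.0712, 1.0, 0, 0, 87]
    - [-0.0712, 1.0, 0, 0, 87]
    - [-0.0712, 1.0, 0, 0, 87]
    - [-0.0712, 1.0, 0, 0, 87]
    - [-0.0712, 1.0, 0, 0, 87]
    - [-0.0712, 1.0, 0, 0, 87]
    - [-0.0712, 1.0, 0, 0, 87]

```text
time_s: 1.35
tcp_pos: [0.4408, -0.218, 0.2893]
eef_rot: [179.9, 0.0, 165.9]
contact_force: [-0.7, -0.8, 0.5]
gripper_width: 0.0868
gripper_force: 0.0
```

step_arm:
  plan:
    - [0.1613, 0.95, 0, 0, 87]
    - [0.1613, 0.95, 0, 0, 87]
    - [0.1613, 0.95, 0, 0, 87]
    - [0.1613, 0.95, 0, 0, 87]
    - [0.1613, 0.95, 0, 0, 87]
    - [0.1613, 0.95, 0, 0, 87]
    - [0.1613, 0.95, 0, 0, 87]

```text
time_s: 1.93
tcp_pos: [0.4598, 0.0212, 0.2891]
eef_rot: [180.0, -0.0, 165.8]
contact_force: [0.2, -0.3, 0.9]
gripper_width: 0.0868
gripper_force: 0.0
```

step_arm:
  plan:
    - [0.11, 0.84, 0.16, 0, 87]
    - [0.11, 0.84, 0.16, 0, 87]
    - [0.11, 0.84, 0.16, 0, 87]
    - [0.11, 0.84, 0.16, 0, 87]
    - [0.11, 0.84, 0.16, 0, 87]
    - [0.11, 0.84, 0.16, 0, 87]
    - [0.11, 0.84, 0.16, 0, 87]
    - [0.11, 0.84, 0.16, 0, 87]

```text
time_s: 2.6
tcp_pos: [0.485, 0.2272, 0.2486]
eef_rot: [-179.9, -0.1, 165.6]
contact_force: [0.6, -0.7, -0.3]
gripper_width: 0.0868
gripper_force: 0.0
```

```bash
python3 - <<'E'
from h import *
s=r.get_state();print(s['tcp_pos'],s['eef_rot'])
a=eyes.capture("scene");c=a[190:320,270:420][:,:,::-1]
cv2.imwrite('pics/p1.png',cv2.resize(c,(750,650*1)[0:2] if 0 else (690,598),interpolation=cv2.INTER_CUBIC))
E
```

```text
[0.48495198 0.22717939 0.24860894] [-1.79885029e+02 -6.31276040e-02  1.65635625e+02]
```

View pics/p1.png

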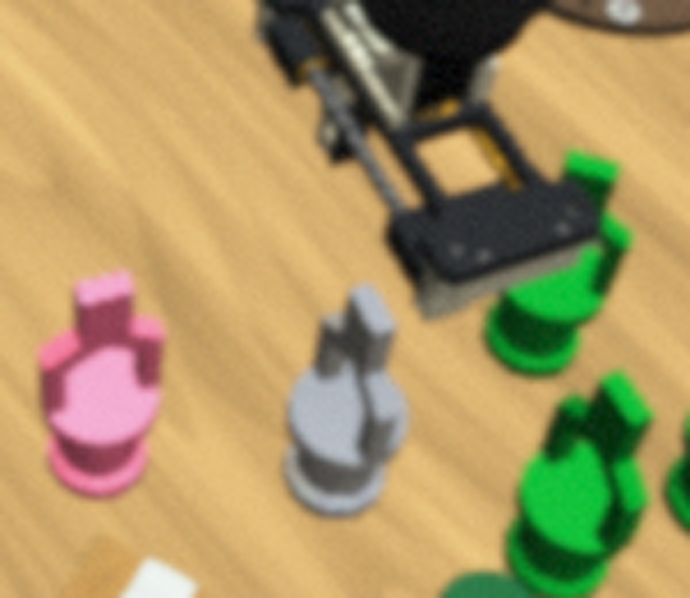

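```bash
python3 - <<'E'
from fit import *
p=(.485,.2272,np.radians(165.6))
P=np.array([[sx*.039,sy*.0965,.3146] for sx in(1,-1) for sy in(1,-1)]+[[0,0,.2486],[0,.065,.2486],[0,-.065,.2486]])
print(((proj("scene",tf(p,P))-[270,190])*4.6).round())
h=np.load('hd.npy')
E
python3 go.py .4851 .2273 .25 165.6 .4873 .2316 .148 165.6
```

```text
[[384. -20.]
 [587. 274.]
 [245.  20.]
 [432. 327.]
 [387. 222.]
 [328. 127.]
 [450. 326.]]
[-0.0042  0.0188  0.408 ] turn -0.0 rows>= 2.4
```

step_arm:
  plan:
    - [-0.004, 0.019, 0.1, 0, 87]
    - [-0.004, 0.019, 0.2, 0, 87]
    - [-0.004, 0.019, 0.29, 0, 87]
    - [-0.004, 0.019, 0.36, 0, 87]
    - [-0.004, 0.019, 0.4, 0, 87]
    - [-0.004, 0.019, 0.408, 0, 87]
    - [-0.004, 0.019, 0.408, 0, 60]
    - [-0.004, 0.019, 0.408, 0, 45]
    - [-0.004, 0.019, 0.408, 0, 40]
    - [-0.004, 0.019, 0.408, 0, 36]
    - [-0.004, 0.019, 0.408, 0, 33]
    - [-0.004, 0.019, 0.408, 0, 31]
  newtons: 10

```text
time_s: 3.65
tcp_pos: [0.4873, 0.2323, 0.1481]
eef_rot: [180.0, 0.0, 165.6]
contact_force: [-0.1, 0.3, -0.7]
gripper_width: 0.0525
gripper_force: 0.0
```

step_arm:
  plan:
    - [0, 0, 0, 0, 29]
    - [0, 0, 0, 0, 27]
    - [0, 0, 0, 0, 24]
    - [0, 0, 0, 0, 20]
    - [0, 0, 0, 0, 20]
    - [0, 0, 0, 0, 20]
  newtons: 35

```text
time_s: 4.15
tcp_pos: [0.487, 0.232, 0.1475]
eef_rot: [-180.0, -0.0, 165.6]
contact_force: [0.4, 0.2, 0.7]
gripper_width: 0.0295
gripper_force: 34.9
```

```bash
python3 - <<'E'
from h import *
s=r.get_state();print(s['tcp_pos'],s['eef_rot'],s['contact_force'],s['moment'],s['gripper_width'],s['gripper_force'])
E
```

```text
[0.48703094 0.23199424 0.14745919] [-1.79983271e+02 -1.18956954e-02  1.65598514e+02] [0.43952319 0.22360885 0.65085672] [-0.21548229  0.06988808 -0.01322661] 0.029455555742383264 34.93694543838501
```

```bash
python3 go.py .4873 .2316 .279 165.6 .485 .06 .279 183.4;python3 go.py .485 .06 .279 183.4 .537 .0017 .279 183.4
```

```text
[-0.1618 -0.6671 -0.    ] turn -0.2967 rows>= 4.1
[-0.1938 -0.2451 -0.    ] turn -0.0 rows>= 1.9
```

step_arm:
  plan:
    - [0, 0, -0.01, 0, 20]
    - [0, 0, -0.04, 0, 20]
    - [0, 0, -0.1, 0, 20]
    - [0, 0, -0.18, 0, 20]
    - [0, 0, -0.26, 0, 20]
    - [0, 0, -0.34, 0, 20]
    - [0, 0, -0.42, 0, 20]
    - [0, 0, -0.48, 0, 20]
    - [0, 0, -0.51, 0, 20]
    - [0, 0, -0.524, 0, 20]
    - [0, 0, -0.524, 0, 20]
    - [0, 0, -0.524, 0, 20]

```text
time_s: 5.15
tcp_pos: [0.4866, 0.2319, 0.2776]
eef_rot: [-179.9, -0.1, 165.6]
contact_force: [-0.1, 0.1, -3.6]
gripper_width: 0.0299
gripper_force: 34.9
```

```bash
python3 - <<'E'
from h import *
s=r.get_state();print(s['tcp_pos'],s['contact_force'],s['moment'],s['gripper_width'],s['gripper_force'])
E
```

```text
[0.48662562 0.23190272 0.27761037] [-0.05175727  0.1365881  -3.63879139] [-0.0247624   0.01264087 -0.0061669 ] 0.02991665681316568 34.92983400821686
```

Weight is about 3.6–4 N, so I expect a sink of about 35–40 mm.

step_arm:
  plan:
    - [-0.01, -0.03, 0, -0.02, 20]
    - [-0.03, -0.1, 0, -0.06, 20]
    - [-0.06, -0.2, 0, -0.1, 20]
    - [-0.08, -0.31, 0, -0.15, 20]
    - [-0.1, -0.42, 0, -0.2, 20]
    - [-0.125, -0.52, 0, -0.24, 20]
    - [-0.14, -0.6, 0, -0.27, 20]
    - [-0.155, -0.65, 0, -0.29, 20]
    - [-0.162, -0.667, 0, -0.2967, 20]
    - [-0.162, -0.667, 0, -0.2967, 20]

```text
time_s: 5.98
tcp_pos: [0.4845, 0.0596, 0.2777]
eef_rot: [-180.0, -0.1, -176.7]
contact_force: [0.1, 0.6, -3.3]
gripper_width: 0.03
gripper_force: 34.9
```

step_arm:
  plan:
    - [-0.02, -0.03, 0, 0, 20]
    - [-0.05, -0.07, 0, 0, 20]
    - [-0.09, -0.12, 0, 0, 20]
    - [-0.13, -0.17, 0, 0, 20]
    - [-0.17, -0.21, 0, 0, 20]
    - [-0.19, -0.235, 0, 0, 20]
    - [-0.194, -0.245, 0, 0, 20]
    - [-0.194, -0.245, 0, 0, 20]
    - [-0.194, -0.245, 0, 0, 20]

```text
time_s: 6.73
tcp_pos: [0.5367, 0.0026, 0.2783]
eef_rot: [180.0, -0.0, -176.6]
contact_force: [-0.1, 0.8, -3.5]
gripper_width: 0.0301
gripper_force: 35.0
```

```bash
python3 - <<'E'
from h import *
s=r.get_state();print(s['tcp_pos'],s['eef_rot'],s['contact_force'])
a=eyes.capture("scene")[:,:,::-1];b=eyes.capture("top")[:,:,::-1]
A=cv2.resize(a[150:270,170:310],(700,600),interpolation=cv2.INTER_CUBIC)
cv2.imwrite('pics/p2.png',A);np.save('a2.npy',a);np.save('b2.npy',b)
E
```

```text
[0.53665149 0.00261578 0.2782939 ] [ 1.79995834e+02 -3.48956640e-02 -1.76600014e+02] [-0.06160102  0.80608033 -3.48782273]
```

View pics/p2.png

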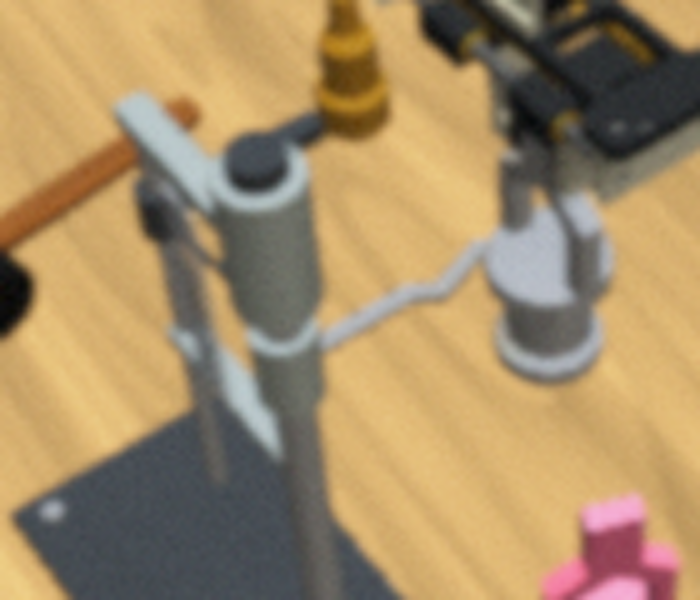

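The holder is clear of the hook tip, which sits at crop (482,245), and its eye is lined up. I'll slide it in along the scale's +x.

step_arm:
  plan:
    - [-0.01, 0, 0, 0, 20]
    - [-0.03, 0, 0, 0, 20]
    - [-0.06, 0, 0, 0, 20]
    - [-0.09, 0, 0, 0, 20]
    - [-0.12, 0, 0, 0, 20]
    - [-0.15, 0, 0, 0, 20]
    - [-0.18, 0, 0, 0, 20]
    - [-0.21, 0, 0, 0, 20]
    - [-0.24, 0, 0, 0, 20]
    - [-0.26, 0, 0, 0, 20]
    - [-0.268, 0, 0, 0, 20]
    - [-0.268, 0, 0, 0, 20]

```text
time_s: 7.83
tcp_pos: [0.6042, 0.0063, 0.2782]
eef_rot: [-180.0, -0.0, -176.6]
contact_force: [0.4, 0.4, -2.8]
gripper_width: 0.0299
gripper_force: 35.0
```

```bash
python3 - <<'E'
from h import *
s=r.get_state();print(s['tcp_pos'],s['eef_rot'],s['contact_force'],s['moment'])
a=eyes.capture("scene")[:,:,::-1];b=eyes.capture("top")[:,:,::-1]
A=cv2.resize(a[150:250,190:310],(720,600),interpolation=cv2.INTER_CUBIC)
cv2.imwrite('pics/p3.png',A)
E
```

```text
[0.60421685 0.00625236 0.27820246] [-1.79993106e+02 -3.16139853e-02 -1.76602491e+02] [ 0.43782424  0.42742683 -2.77331682] [ 0.01940072 -0.08087215  0.01289485]
```

View pics/p3.png

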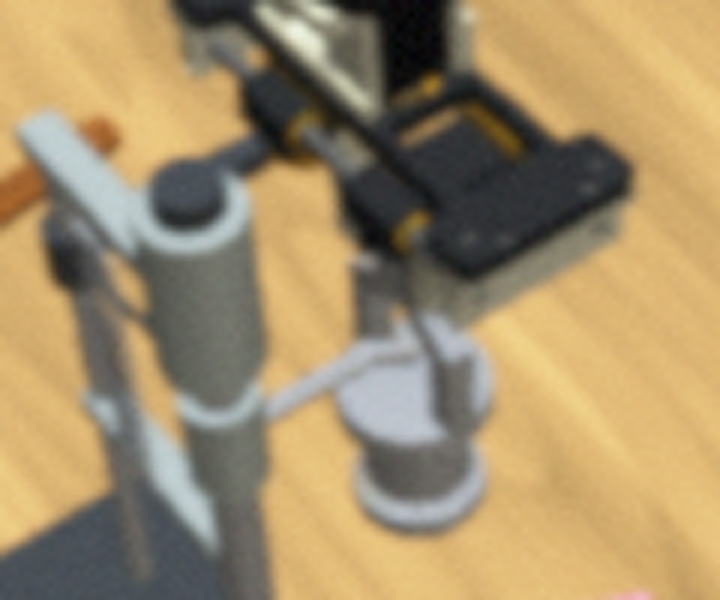

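The hook bar at crop (270,400)–(410,345) passes through the eye. Lowering now.

step_arm:
  plan:
    - [0, 0, 0.008, 0, 20]
    - [0, 0, 0.016, 0, 20]
    - [0, 0, 0.024, 0, 20]
    - [0, 0, 0.032, 0, 20]
    - [0, 0, 0.04, 0, 20]
    - [0, 0, 0.048, 0, 20]
    - [0, 0, 0.056, 0, 20]
    - [0, 0, 0.064, 0, 20]
    - [0, 0, 0.07, 0, 20]
    - [0, 0, 0.076, 0, 20]
    - [0, 0, 0.08, 0, 20]
    - [0, 0, 0.08, 0, 20]

```text
time_s: 8.93
tcp_pos: [0.6037, 0.0062, 0.2583]
eef_rot: [-180.0, -0.0, -176.6]
contact_force: [-0.6, 1.4, -4.3]
gripper_width: 0.0295
gripper_force: 35.0
```

step_arm:
  plan:
    - [0, 0, 0.004, 0, 20]
    - [0, 0, 0.01, 0, 20]
    - [0, 0, 0.016, 0, 20]
    - [0, 0, 0.022, 0, 20]
    - [0, 0, 0.028, 0, 20]
    - [0, 0, 0.034, 0, 20]
    - [0, 0, 0.04, 0, 20]
    - [0, 0, 0.046, 0, 20]
    - [0, 0, 0.052, 0, 20]
    - [0, 0, 0.056, 0, 20]
    - [0, 0, 0.06, 0, 20]
    - [0, 0, 0.06, 0, 20]

```text
time_s: 9.93
tcp_pos: [0.6039, 0.0062, 0.2434]
eef_rot: [-180.0, 0.0, -176.6]
contact_force: [0.4, -0.4, -2.2]
gripper_width: 0.0304
gripper_force: 35.0
```

step_arm:
  plan:
    - [0, 0, 0.004, 0, 20]
    - [0, 0, 0.01, 0, 20]
    - [0, 0, 0.016, 0, 20]
    - [0, 0, 0.022, 0, 20]
    - [0, 0, 0.028, 0, 20]
    - [0, 0, 0.034, 0, 20]
    - [0, 0, 0.04, 0, 20]
    - [0, 0, 0.046, 0, 20]
    - [0, 0, 0.052, 0, 20]
    - [0, 0, 0.056, 0, 20]
    - [0, 0, 0.06, 0, 20]
    - [0, 0, 0.06, 0, 20]

```text
time_s: 10.93
tcp_pos: [0.6039, 0.0063, 0.2284]
eef_rot: [-180.0, -0.0, -176.6]
contact_force: [-0.2, -0.6, -0.7]
gripper_width: 0.0299
gripper_force: 35.0
```

step_arm:
  plan:
    - [0, 0, 0.004, 0, 20]
    - [0, 0, 0.008, 0, 20]
    - [0, 0, 0.012, 0, 20]
    - [0, 0, 0.016, 0, 20]
    - [0, 0, 0.02, 0, 20]
    - [0, 0, 0.024, 0, 20]
    - [0, 0, 0.028, 0, 20]
    - [0, 0, 0.032, 0, 20]
    - [0, 0, 0.036, 0, 20]
    - [0, 0, 0.036, 0, 20]
    - [0, 0, 0.036, 0, 20]

```text
time_s: 11.85
tcp_pos: [0.6039, 0.0063, 0.2196]
eef_rot: [-180.0, 0.0, -176.6]
contact_force: [1.0, -0.5, 0.6]
gripper_width: 0.0295
gripper_force: 35.0
```

```bash
cat > avg.py <<'E'
from h import *
F=[]
for i in range(24): eyes.capture("scene"); s=r.get_state(); F.append(np.r_[s['contact_force'],s['moment']])
F=np.array(F);print(s['time_s'],s['tcp_pos'],F.mean(0).round(2),(F.std(0)/24**.5).round(3))
E
python3 avg.py
```

```text
13.05 [0.60384512 0.0062379  0.21956742] [ 0.47 -0.66 -0.02 -0.29 -0.24  0.01] [0.108 0.077 0.1   0.005 0.008 0.005]
```

step_arm:
  plan:
    - [-0.002, -0.004, 0, 0, 20]
    - [-0.004, -0.008, 0, 0, 20]
    - [-0.004, -0.008, 0, 0, 20]
    - [-0.004, -0.008, 0, 0, 20]

```text
time_s: 13.38
tcp_pos: [0.6049, 0.0045, 0.2194]
eef_rot: [180.0, -0.0, -176.6]
contact_force: [-1.0, 1.2, 1.2]
gripper_width: 0.0296
gripper_force: 35.0
```

```bash
python3 avg.py
```

```text
14.5833 [0.60494716 0.00434885 0.2195654 ] [-0.18  1.98 -0.    0.76  0.05 -0.01] [0.106 0.108 0.084 0.023 0.009 0.006]
```

step_arm:
  plan:
    - [0.001, 0.003, 0, 0, 20]
    - [0.001, 0.006, 0, 0, 20]
    - [0.001, 0.006, 0, 0, 20]
    - [0.001, 0.006, 0, 0, 20]

```text
time_s: 14.92
tcp_pos: [0.6048, 0.0052, 0.2197]
eef_rot: [-180.0, 0.0, -176.6]
contact_force: [2.0, -3.1, -0.5]
gripper_width: 0.0295
gripper_force: 35.0
```

```bash
python3 avg.py
```

```text
16.1167 [0.6046395  0.00566022 0.21958983] [ 1.96 -4.16 -0.   -1.68 -0.79  0.04] [0.114 0.145 0.107 0.042 0.017 0.006]
```

step_arm:
  plan:
    - [-0.001, -0.002, 0, 0, 20]
    - [-0.001, -0.004, 0, 0, 20]
    - [-0.001, -0.004, 0, 0, 20]
    - [-0.001, -0.004, 0, 0, 20]

```text
time_s: 16.45
tcp_pos: [0.6048, 0.0052, 0.2194]
eef_rot: [180.0, -0.0, -176.6]
contact_force: [0.6, -1.7, -0.7]
gripper_width: 0.0299
gripper_force: 35.0
```

```bash
python3 avg.py
```

```text
17.65 [0.60492248 0.00486166 0.21954529] [ 0.5   0.02 -0.24  0.03 -0.17 -0.01] [0.108 0.159 0.089 0.045 0.016 0.006]
```

step_arm:
  plan:
    - [0, 0, 0.002, 0, 20]
    - [0, 0, 0.004, 0, 20]
    - [0, 0, 0.006, 0, 20]
    - [0, 0, 0.006, 0, 20]
    - [0, 0, 0.006, 0, 20]
    - [0, 0, 0.006, 0, 20]

```text
time_s: 18.15
tcp_pos: [0.6049, 0.0048, 0.2181]
eef_rot: [180.0, 0.0, -176.6]
contact_force: [-0.0, 0.1, -0.2]
gripper_width: 0.0299
gripper_force: 35.0
```

step_arm:
  plan:
    - [0, 0, 0, 0, 20]
    - [0, 0, 0, 0, 20]
    - [0, 0, 0, 0, 20]
    - [0, 0, 0, 0, 20]
    - [0, 0, 0, 0, 20]
    - [0, 0, 0, 0, 20]
  newtons: 3

```text
time_s: 18.65
tcp_pos: [0.6049, 0.0048, 0.2181]
eef_rot: [-180.0, -0.0, -176.6]
contact_force: [-0.2, 0.1, 0.3]
gripper_width: 0.0304
gripper_force: 3.0
```

```bash
python3 avg.py
```

```text
19.85 [0.60492869 0.00480444 0.21806607] [ 0.61  0.01  0.02 -0.01 -0.15 -0.01] [0.106 0.091 0.105 0.008 0.006 0.007]
```

step_arm:
  plan:
    - [-0.002, 0, 0, 0, 20]
    - [-0.002, 0, 0, 0, 20]
    - [-0.002, 0, 0, 0, 20]

```text
time_s: 20.1
tcp_pos: [0.6052, 0.0048, 0.2179]
eef_rot: [-180.0, -0.0, -176.6]
contact_force: [-0.9, -0.0, -0.5]
gripper_width: 0.0302
gripper_force: 3.0
```

```bash
python3 avg.py
```

```text
21.3 [0.60544715 0.00480881 0.21807786] [-0.95 -0.1  -0.06 -0.08  0.35  0.01] [0.111 0.115 0.121 0.005 0.007 0.005]
```

Back 0.3 mm, then release slowly.

step_arm:
  plan:
    - [0.0012, 0, 0, 0, 20]
    - [0.0012, 0, 0, 0, 20]
    - [0.0012, 0, 0, 0, 29.5]
    - [0.0012, 0, 0, 0, 30.5]
    - [0.0012, 0, 0, 0, 31.5]
    - [0.0012, 0, 0, 0, 33]
    - [0.0012, 0, 0, 0, 36]
    - [0.0012, 0, 0, 0, 40]
    - [0.0012, 0, 0, 0, 46]
    - [0.0012, 0, 0, 0, 52]
    - [0.0012, 0, 0, 0, 56]
    - [0.0012, 0, 0, 0, 58]

```text
time_s: 22.3
tcp_pos: [0.6051, 0.0048, 0.218]
eef_rot: [180.0, -0.0, -176.6]
contact_force: [-0.0, -0.6, -0.4]
gripper_width: 0.0565
gripper_force: 0.0
```

```bash
python3 - <<'E'
from h import *
s=r.get_state();print(s['time_s'],s['tcp_pos'],s['gripper_width'],s['contact_force'])
f=[eyes.capture("scene")[:,:,::-1] for _ in range(30)]
b=eyes.capture("top")[:,:,::-1]
np.save('f.npy',np.array(f))
g=[cv2.cvtColor(i[150:260,190:300],cv2.COLOR_BGR2GRAY).astype(float) for i in f]
print([round(np.abs(cv2.GaussianBlur(g[i],(0,0),1.5)-cv2.GaussianBlur(g[-1],(0,0),1.5)).max(),1) for i in range(0,29,3)])
m=np.mean(f,0)
A=cv2.resize(m[130:250,180:310],(650,600),interpolation=cv2.INTER_CUBIC)
cv2.imwrite('pics/p4.png',A)
E
```

```text
22.3 [0.6051333  0.00483497 0.2180499 ] 0.05648739997493279 [-0.0450482  -0.57717392 -0.36302212]
[np.float64(13.3), np.float64(9.8), np.float64(3.0), np.float64(2.9), np.float64(2.1), np.float64(2.4), np.float64(2.7), np.float64(2.5), np.float64(2.0), np.float64(2.3)][ WARN:0@15.856] global loadsave.cpp:1063 imwrite_ Unsupported depth image for selected encoder is fallbacked to CV_8U.
```

View pics/p4.png

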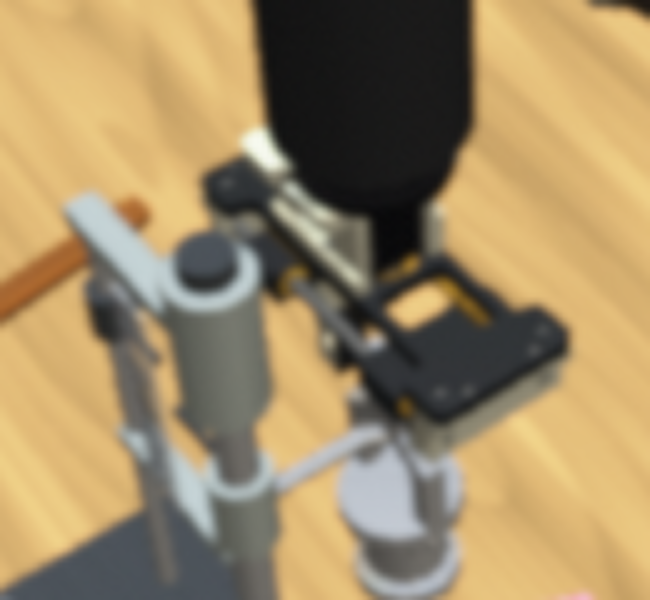

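The holder hangs free: after the first 0.3 s the frames are steady. I'll raise the gripper straight up and clear.

step_arm:
  plan:
    - [0, 0, -0.01, 0, 58]
    - [0, 0, -0.03, 0, 58]
    - [0, 0, -0.06, 0, 58]
    - [0, 0, -0.1, 0, 58]
    - [0, 0, -0.15, 0, 58]
    - [0, 0, -0.2, 0, 58]
    - [0, 0, -0.26, 0, 58]
    - [0, 0, -0.32, 0, 58]
    - [0, 0, -0.38, 0, 58]
    - [0, 0, -0.42, 0, 58]
    - [0, 0, -0.44, 0, 58]
    - [0, 0, -0.44, 0, 58]

```text
time_s: 24.85
tcp_pos: [0.6056, 0.0049, 0.3297]
eef_rot: [180.0, 0.1, -176.6]
contact_force: [0.2, 0.0, -0.6]
gripper_width: 0.0579
gripper_force: 0.0
```

step_arm:
  plan:
    - [0.1, -0.05, 0, 0, 0]
    - [0.25, -0.1, 0, 0, 0]
    - [0.4, -0.2, 0, 0, 0]
    - [0.5, -0.3, 0, 0, 0]
    - [0.5, -0.4, 0, 0, 0]
    - [0.5, -0.45, 0, 0, 0]
    - [0.5, -0.45, 0, 0, 0]
  newtons: 20

```text
time_s: 25.43
tcp_pos: [0.4861, -0.1167, 0.3277]
eef_rot: [-180.0, -0.0, -176.7]
contact_force: [0.2, 0.6, -0.9]
gripper_width: 0.0166
gripper_force: 0.0
```

```bash
python3 - <<'E'
from fit import *
print(r.get_state()['time_s'])
f=np.array([eyes.capture("scene")[:,:,::-1] for _ in range(24)]);print(r.get_state()['time_s'])
m=f.mean(0);np.save('m1.npy',m)
print('still',[round(np.abs(cv2.GaussianBlur(f[i:i+3].mean(0)-m,(0,0),1.5))[150:260,190:300].max(),1) for i in range(0,24,3)])
s=np.load('s.npy')
P=np.array([[-90,0,225],[-90,0,190],[0,-60,255],[0,-60,221],[0,-68,255],[0,-115,255],[-76,-115,255],[-90,0,255]])/1e3
print(proj("scene",tf(s,P)).round(1).tolist())
a=np.load('a.npy')[:,:,::-1]
A=np.hstack([cv2.resize(i[155:235,190:260].astype(np.uint8),(400,457),interpolation=cv2.INTER_CUBIC) for i in(a,m)])
cv2.imwrite('pics/p5.png',A)
E
```

```text
25.4333Traceback (most recent call last):
  File "<stdin>", line 3, in <module>
ValueError: 200 camera calls are used up
```

Camera calls are used up, my mistake from averaging force readings with them. The 30 settled frames saved after release are enough to measure the sink, though, and the marker height can come from touch.

```bash
python3 - <<'E'
from fit import *
f=np.load('f.npy').astype(np.float32);m=f[12:].mean(0);a=np.load('a.npy')[:,:,::-1].astype(np.float32);a2=np.load('a2.npy').astype(np.float32)
s=np.load('s.npy');un=((a+a2)/2)
px=lambda P:proj("scene",tf(s,np.array(P)/1e3))
print('pred tip',px([[0,-60,255],[0,-60,221],[0,-68,255],[-22,0,250],[-90,0,225],[-90,0,190]]).round(1).tolist())
def shift(z0,L,sink):return (px([[*L,z0-sink]])-px([[*L,z0]]))[0]
# photometric: warp unloaded patch by predicted shift(sink), compare
def score(c,L,z0,hw,hh):
    out=[]
    for k in np.arange(22,48,.25):
        d=shift(z0,L,k)
        g=cv2.GaussianBlur
        p=cv2.getRectSubPix(g(un,(0,0),.7),(2*hw+1,2*hh+1),(float(c[0]),float(c[1])))
        best=min(((np.abs(p-cv2.getRectSubPix(g(m,(0,0),.7),(2*hw+1,2*hh+1),(float(c[0]+d[0]+e),float(c[1]+d[1]))))).mean(),e) for e in(0,))
        out.append((best[0],k))
    out.sort();return out[0],out[1][1],out[2][1]
C=lambda u,v:(165+u/3.636-.4,160+v/3.636-.4)
print('ring',score(C(225,208),(-5,0),245,7,4))
print('ringfront',score(C(235,212),(-15,0),245,4,4))
print('arm',score(C(285,192),(-50,0),240,7,4), score(C(270,200),(-40,0),240,5,4))
print('static check rod',np.abs(un-m)[235:250,200:215].mean())
A=np.hstack([cv2.resize(i[165:235,195:260].clip(0,255).astype(np.uint8),(400,431),interpolation=cv2.INTER_CUBIC) for i in(un,m)])
cv2.imwrite('pics/p5.png',A)
E
```

```text
pred tip [[213.3, 202.5], [215.0, 211.4], [211.6, 200.6], [234.9, 214.3], [258.1, 207.6], [258.6, 216.4]]
ring ((np.float32(17.39616), np.float64(35.75)), np.float64(36.0), np.float64(36.25))
ringfront ((np.float32(11.601764), np.float64(36.5)), np.float64(36.25), np.float64(36.75))
arm ((np.float32(19.45157), np.float64(31.5)), np.float64(31.75), np.float64(32.0)) ((np.float32(18.192865), np.float64(36.25)), np.float64(36.0), np.float64(35.75))
static check rod 8.23317
```

View pics/p5.png

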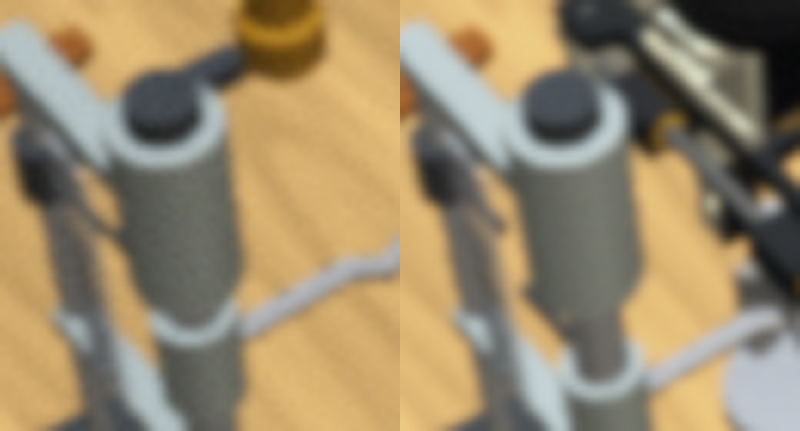

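```bash
python3 - <<'E'
from fit import *
f=np.load('f.npy').astype(np.float32);m=f[12:].mean(0);a=np.load('a.npy')[:,:,::-1].astype(np.float32);a2=np.load('a2.npy').astype(np.float32);un=(a+a2)/2
U=8;up=lambda i:cv2.resize(cv2.GaussianBlur(i,(0,0),.6),None,fx=U,fy=U,interpolation=cv2.INTER_CUBIC)
A=up(un);M=up(m);s=np.load('s.npy')
px=lambda P:proj("scene",tf(s,np.array(P)/1e3))
for z in(230,240,250):
    q=px([[-22,0,z],[-22,0,z-30],[-22,0,z-40]]);print(z,q.round(2).tolist())
def mt(x0,y0,x1,y1,R=14):
    t=A[int(y0*U):int(y1*U),int(x0*U):int(x1*U)]
    X0,Y0=int((x0-3)*U),int((y0-3)*U);w=M[Y0:int((y1+R)*U),X0:int((x1+6)*U)]
    _,v,_,l=cv2.minMaxLoc(cv2.matchTemplate(w,t,cv2.TM_CCOEFF_NORMED));return round(float(v),3),((np.array(l)+[X0,Y0])/U-[int(x0*U)/U,int(y0*U)/U])
print('static top',mt(213,178,230,192,4))
for b in((220,214,234,223),(221,215,232,222),(222,216,234,224),(218,214,236,226),(228,212,234,222)): print(b,mt(*b))
# arm junction
for b in((233,210,246,222),(232,212,240,222)): print('arm',b,mt(*b))
E
```

```text
230 [[235.6, 219.55], [236.57, 227.08], [236.88, 229.51]]
240 [[235.26, 216.97], [236.25, 224.61], [236.57, 227.08]]
250 [[234.92, 214.34], [235.93, 222.1], [236.25, 224.61]]
static top (0.999, array([0., 0.]))
(220, 214, 234, 223) (0.897, array([1.625, 8.75 ]))
(221, 215, 232, 222) (0.949, array([1.5 , 8.75]))
(222, 216, 234, 224) (0.989, array([1.25 , 8.875]))
(218, 214, 236, 226) (0.888, array([1.75 , 8.625]))
(228, 212, 234, 222) (0.898, array([0.   , 9.625]))
arm (233, 210, 246, 222) (0.898, array([1.125, 8.375]))
arm (232, 212, 240, 222) (0.917, array([1.25, 8.5 ]))
```

Sink estimates: ring tracking gives 34.6 mm, TCP height at balance 33.4–34.4 mm, weight about 34 mm, so I'll use 34.3 mm. The bar top should therefore end at z = 0.255 − 0.0343 + 0.007 = 0.2277. I'll push it down with the fingers shut.

```bash
python3 - <<'E'
from h import *
s=r.get_state();print(s['time_s'],s['tcp_pos'],s['eef_rot'],s['gripper_width'])
E
python3 go.py .487 -.1149 .3281 183.4 .6186 -.1084 .28 183.4
```

```text
26.3333 [ 0.48703313 -0.11490395  0.3280805 ] [ 1.79998494e+02  2.21106783e-03 -1.76594628e+02] 0.00020389264460534784
[-0.527  -0.0053  0.1924] turn -0.0 rows>= 3.4
```

step_arm:
  plan:
    - [-0.08, -0.005, 0, 0, 0]
    - [-0.2, -0.005, 0, 0, 0]
    - [-0.32, -0.005, 0, 0, 0]
    - [-0.44, -0.005, 0, 0, 0]
    - [-0.5, -0.005, 0.02, 0, 0]
    - [-0.527, -0.005, 0.06, 0, 0]
    - [-0.527, -0.005, 0.11, 0, 0]
    - [-0.527, -0.005, 0.16, 0, 0]
    - [-0.527, -0.005, 0.19, 0, 0]
    - [-0.527, -0.005, 0.208, 0, 0]
    - [-0.527, -0.005, 0.208, 0, 0]
    - [-0.527, -0.005, 0.208, 0, 0]

```text
time_s: 27.33
tcp_pos: [0.6185, -0.1084, 0.2766]
eef_rot: [-180.0, 0.0, -176.6]
contact_force: [0.1, -0.1, -0.4]
gripper_width: 0.001
gripper_force: 0.0
```

step_arm:
  plan:
    - [0, 0, 0.02, 0, 0]
    - [0, 0, 0.04, 0, 0]
    - [0, 0, 0.046, 0, 0]
    - [0, 0, 0.046, 0, 0]
    - [0, 0, 0.046, 0, 0]

```text
time_s: 27.75
tcp_pos: [0.6186, -0.1084, 0.2645]
eef_rot: [-180.0, -0.0, -176.6]
contact_force: [-0.3, -0.0, -0.1]
gripper_width: 0.0002
gripper_force: 0.0
```

step_arm:
  plan:
    - [0, 0, 0.004, 0, 0]
    - [0, 0, 0.008, 0, 0]
    - [0, 0, 0.008, 0, 0]

```text
time_s: 28.0
tcp_pos: [0.6186, -0.1083, 0.2624]
eef_rot: [180.0, -0.0, -176.6]
contact_force: [-0.5, -0.2, 0.7]
gripper_width: 0.0004
gripper_force: 0.0
```

step_arm:
  plan:
    - [0, 0, 0.004, 0, 0]
    - [0, 0, 0.008, 0, 0]
    - [0, 0, 0.008, 0, 0]

```text
time_s: 28.25
tcp_pos: [0.6185, -0.1083, 0.2603]
eef_rot: [180.0, -0.0, -176.6]
contact_force: [0.2, 0.9, -0.2]
gripper_width: 0.0002
gripper_force: 0.0
```

step_arm:
  plan:
    - [0, 0, 0.004, 0, 0]
    - [0, 0, 0.008, 0, 0]
    - [0, 0, 0.008, 0, 0]

```text
time_s: 28.5
tcp_pos: [0.6185, -0.1083, 0.2583]
eef_rot: [180.0, -0.0, -176.6]
contact_force: [0.1, -0.1, -0.4]
gripper_width: 0.0004
gripper_force: 0.0
```

step_arm:
  plan:
    - [0, 0, 0.004, 0, 0]
    - [0, 0, 0.008, 0, 0]
    - [0, 0, 0.008, 0, 0]

```text
time_s: 28.75
tcp_pos: [0.6187, -0.1083, 0.2566]
eef_rot: [-180.0, 0.0, -176.6]
contact_force: [0.5, -0.9, 0.3]
gripper_width: 0.0003
gripper_force: 0.1
```

step_arm:
  plan:
    - [0, 0, 0.004, 0, 0]
    - [0, 0, 0.008, 0, 0]
    - [0, 0, 0.008, 0, 0]

```text
time_s: 29.0
tcp_pos: [0.6187, -0.1083, 0.2545]
eef_rot: [-180.0, 0.0, -176.6]
contact_force: [-0.8, 1.0, 1.3]
gripper_width: 0.0003
gripper_force: 0.6
```

step_arm:
  plan:
    - [0, 0, 0.006, 0, 0]
    - [0, 0, 0.012, 0, 0]
    - [0, 0, 0.012, 0, 0]
    - [0, 0, 0.012, 0, 0]

```text
time_s: 29.33
tcp_pos: [0.6186, -0.1083, 0.2513]
eef_rot: [180.0, -0.0, -176.6]
contact_force: [-0.1, 0.7, 0.7]
gripper_width: 0.0003
gripper_force: 0.2
```

step_arm:
  plan:
    - [0, 0, 0.006, 0, 0]
    - [0, 0, 0.012, 0, 0]
    - [0, 0, 0.012, 0, 0]
    - [0, 0, 0.012, 0, 0]

```text
time_s: 29.67
tcp_pos: [0.6185, -0.1083, 0.2483]
eef_rot: [180.0, -0.0, -176.6]
contact_force: [0.1, -0.3, 0.2]
gripper_width: 0.0004
gripper_force: 0.1
```

```bash
python3 - <<'E'
from h import *
s=r.get_state();print(s['time_s'],s['tcp_pos'],s['eef_rot'],s['contact_force'],s['moment'],s['gripper_force'])
E
```

```text
29.6667 [ 0.61852078 -0.10827394  0.24825422] [ 1.79995243e+02 -2.31965901e-02 -1.76591592e+02] [ 0.12576719 -0.33679992  0.2133351 ] [-0.03862076 -0.06077353  0.01148913] 0.07738756248727441
```

step_arm:
  plan:
    - [0, 0, 0.006, 0, 0]
    - [0, 0, 0.012, 0, 0]
    - [0, 0, 0.018, 0, 0]

```text
time_s: 29.92
tcp_pos: [0.6186, -0.1083, 0.244]
eef_rot: [-180.0, -0.0, -176.6]
contact_force: [-0.2, 0.2, 2.6]
gripper_width: 0.0005
gripper_force: 1.0
```

step_arm:
  plan:
    - [0, 0, 0.006, 0, 0]
    - [0, 0, 0.012, 0, 0]
    - [0, 0, 0.018, 0, 0]

```text
time_s: 30.17
tcp_pos: [0.6186, -0.1083, 0.2394]
eef_rot: [-180.0, -0.0, -176.6]
contact_force: [-1.2, 0.2, 2.0]
gripper_width: 0.0002
gripper_force: 1.0
```

step_arm:
  plan:
    - [0, 0, 0.006, 0, 0]
    - [0, 0, 0.012, 0, 0]
    - [0, 0, 0.018, 0, 0]
    - [0, 0, 0.024, 0, 0]
    - [0, 0, 0.03, 0, 0]
    - [0, 0, 0.036, 0, 0]
    - [0, 0, 0.04, 0, 0]
    - [0, 0, 0.042, 0, 0]
    - [0, 0, 0.042, 0, 0]
    - [0, 0, 0.042, 0, 0]

```text
time_s: 31.0
tcp_pos: [0.6187, -0.1083, 0.2289]
eef_rot: [180.0, 0.0, -176.6]
contact_force: [0.3, -1.6, -0.1]
gripper_width: 0.0004
gripper_force: 0.0
```

step_arm:
  plan:
    - [0, 0, 0.002, 0, 0]
    - [0, 0, 0.004, 0, 0]
    - [0, 0, 0.005, 0, 0]
    - [0, 0, 0.005, 0, 0]
    - [0, 0, 0.005, 0, 0]

```text
time_s: 31.42
tcp_pos: [0.6188, -0.1083, 0.2279]
eef_rot: [-180.0, 0.0, -176.6]
contact_force: [0.6, 1.1, 2.3]
gripper_width: 0.0007
gripper_force: 0.8
```

```bash
python3 - <<'E'
from h import *
s=r.get_state();print(s['time_s'],s['tcp_pos'],s['contact_force'],s['gripper_force'])
E
```

```text
31.4167 [ 0.61876148 -0.10833669  0.22790072] [0.56345424 1.1041003  2.25831063] 0.7937420066446066
```

The bar top is at 0.2279, so the marker is at about 34.2 mm. I'll retract up and away.

step_arm:
  plan:
    - [0, 0, -0.01, 0, 0]
    - [0, 0, -0.04, 0, 0]
    - [0, 0, -0.1, 0, 0]
    - [0, 0, -0.18, 0, 0]
    - [0, 0, -0.26, 0, 0]
    - [0, 0, -0.34, 0, 0]
    - [0.1, 0, -0.4, 0, 0]
    - [0.25, -0.05, -0.4, 0, 0]
    - [0.4, -0.1, -0.4, 0, 0]
    - [0.5, -0.1, -0.4, 0, 0]
    - [0.5, -0.1, -0.4, 0, 0]
    - [0.5, -0.1, -0.4, 0, 0]

```text
time_s: 32.42
tcp_pos: [0.4944, -0.1411, 0.3295]
eef_rot: [-180.0, 0.2, -176.6]
contact_force: [0.1, 0.4, 0.6]
gripper_width: 0.0005
gripper_force: 0.0
```

step_arm:
  plan:
    - [0, 0, 0, 0, 0]
    - [0, 0, 0, 0, 0]
    - [0, 0, 0, 0, 0]
    - [0, 0, 0, 0, 0]
    - [0, 0, 0, 0, 0]
    - [0, 0, 0, 0, 0]
    - [0, 0, 0, 0, 0]
    - [0, 0, 0, 0, 0]

```text
time_s: 33.08
tcp_pos: [0.4954, -0.1407, 0.3277]
eef_rot: [-180.0, -0.0, -176.6]
contact_force: [0.1, 0.0, 0.1]
gripper_width: 0.0002
gripper_force: 0.0
```

```bash
python3 -c "
from plant import workorder
print(workorder.close_job())"
```

```text
the job is handed in; nothing more can be done
None
```

The holder was left hanging from the hook, the marker was slid down to about 34 mm to match the pointer (measured sink 33.4–34.6 mm), and the job was handed in at 33 s with the arm clear; I had used up the camera calls, so the final level was set by touch and not checked in a picture.

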